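Seat the loose crank in the document press and nip a deed packet

TASK

The white folded deed packet lies in the small spring press for flattening, but the press is not yet closed. Take the loose crank from its wooden block, seat it fully home, shoulder down on the collar, in the square drive hidden inside the collar on top of the press (turn it a little at a time under a push of 10 N or so to feel for the flats; never force it down), then wind it clockwise until the platen meets the packet and about half a turn further, so that the two springs are squeezed by about 5 mm, never by as much as 9 mm. Let go, leaving the crank seated, the packet where it lies and the loupe, tape roll and eraser undisturbed.

Things in the scene. Friction and masses are not known exactly. Their poses are not given: they have to be found in the camera images.
- press: Small document press, fixed to the table: grey base 256 (x) x 204 (y) x 22 mm, two columns at y = +-86 mm (nuts reach z = 159 mm), grey crosshead 56 x 214 mm at z = 121 to 147 mm with a dark steel collar 54 mm across on top. Origin: centre of the underside on the table, z up.
- drive_mouth (a point): Centre of the collar's open top, 171 mm above the press's origin; z = the drive's axis, up; x, y as the press. Bore 29.6 mm wide, sloped out to 37.6 mm over the top 4 mm. The screw's square socket (21.6 mm across flats, 17 mm deep) begins 28 mm below this point, is hidden and stands at any angle. Clockwise from above lowers the platen.
- bar_mid (a point): Middle of the underside of the dark nut bar that the screw drives down the columns, 10 mm per turn. The self-locking screw rubs with about 0.3 N m (4 N at the crank handle); squeezed springs add 0.03 N m (0.4 N at the handle) per mm. The two springs stand between this bar and the platen.
- platen_mid (a point): Middle of the top of the aluminium platen (236 x 138 x 12 mm) hung under the nut bar. bar_mid lies 24 mm above platen_mid while the springs are free, and less by as much as they are squeezed (20 N per mm, 12 mm at most). The platen starts 5 to 14 mm clear of the packet.
- packet_mid (a point): Centre (half-way up) of the white folded deed packet, 227 x 124 mm and 17 mm thick where the platen bears, lying on the base of the press; its x is along its length.
- key_block: Light wood block 150 (x) x 66 (y) x 50 mm high, fixed to the table, that holds the crank in a hole 42 mm from its centre towards its -x. Origin: centre of the underside.
- crank_hub (a point): Centre of the upright square hub of the loose steel crank (26 x 26 mm, from 5 to 48 mm above the crank's shoulder, this point 32 mm above it), where the crank is held to carry it; its sides lie along its x and y. Its x points along the crank arm (18 mm wide, 10 mm high, at shoulder height) to the handle, z up. The crank weighs about 0.45 kg.
- crank_shoulder (a point): Centre of the underside of the crank's shoulder (44 mm across). Below it: shank 28.4 mm across, 27 mm long (tapered below), then a 20 mm square, 15 mm long, flats facing the crank's x and y. In the block, or fully home, the shoulder lies on the block's or collar's top; with the square unmatched on the socket rim it stands 14 mm high. They match every 90 degrees, give or take 4.
- crank_handle (a point): Centre of the crank's upright wood handle, 24 mm across and 50 mm high (from 12 to 62 mm above the shoulder; this point is 38 mm above it), 75 mm from the crank's axis; it spins freely on its pin.
- loupe: black eyepiece loupe, 40 mm across, 28 mm high, beside the key block; a bystander. Origin: centre of the underside.
- tape_roll: small roll of cotton tape, 57 mm across, 13 mm high, behind the press; a bystander. Origin: centre of the underside.
- eraser: eraser in a blue sleeve, 24 x 53 x 13 mm, beside the key block; a bystander. Origin: centre of the underside.

How it is judged:
By the outcome, as a careful person would: the job done as asked, in the order asked, and still so for the second after the job is handed in, with the robot touching nothing.
It also fails if it takes over 72 s, if anything falls off the work surface, if the arm or the gripper's body presses on something with over 40 N, if the wrist force passes 120 N, or if a joint passes its speed limit or range.

ROBOT

A 6-joint arm with a two-finger parallel gripper is mounted at the origin on the work surface; the furniture and walls round the work are solid. World frame = base frame: x ahead of the robot, y to its left, z up, the work surface at z = 0. Lengths are in m, angles in degrees, forces in N, time in s.
With the tool pointing down it reaches from about 0.375 to 0.9 m from the base axis. Payload 3.1 kg.
Tool frame: the origin (TCP) lies midway between the tips of the shut fingers; the grasp point (between the pads) lies 19 mm behind it; x points along the fingers, z is the direction in which the jaws open and shut, and the axes are right-handed (so a half turn about x gives the same grasp; the last joint's range is limited). The gripper opens to 87 mm and grips with 3 to 60 N. Pads are 19 mm wide; open, the fingers measure 117 mm over their backs; the gripper's body (75 mm by 190 mm) begins 51 mm behind the grasp point.
Start: joints at [62.309, 30.224, 82.088, -0, 67.689, -10.227], TCP at [0.188, 0.596, 0.223] pointing down, gripper open.
Joint ranges: [-176.69, 176.69], [-43.24, 126.21], [12.49, 139.97], [-82, 262], [0, 151.66], [-163.58, 163.58]. Speed limits (degrees/s): [159.86, 159.86, 180, 180, 180, 180].

INTERFACE

Orientations are given as a 3x3 rotation matrix whose columns are the frame's x, y, z axes.
In Python, from rig import * gives the robot as it stands.
- The arm moves only by the tool play_rows, never from a script. Its argument "rows" is a list that holds one entry, the list of rows, each a list of 7 numbers: the shift along the tool's x, y, z in m, then the turn, a rotation vector about the tool's x, y, z in degrees, then the finger opening in m, from 0 to 0.087. A call has 1 to 12 rows; each row is the pose to reach, as a shift and turn from the pose commanded when the call began, along the tool's axes at that moment; what a row does not reach only later rows make up. A row lasts 1/10 s, in which the tool goes at most 50 mm and 8.59 degrees, less where a joint would pass 70% of its speed; a pose out of reach is approached as far as the arm can. A call with a gripper value outside its range is refused whole. The fingers move at their own pace and stop on an object; the grip force is fixed at half the most. Time passes only in rows, so rows that repeat a pose let the fingers close. It gives the time, the measured TCP pose, the force and the opening at its end, in the units of the state.
- read_state(): the state, without advancing time (a new reading comes with each control period).
- capture(name): name is "side" or "top" or "wrist"; returns a dict with "pixels" (400x640x3 uint8, red, green, blue), "intrinsics" (3x3 intrinsics, pixels), "rvec" (rotation vector, rad) and "tvec" (3), from world to camera coordinates, as OpenCV has them. Camera axes: x right, y down, z forward; pixel columns grow to the right and rows downward; lengths in m; the calibration is good to about 2 mm. The wrist camera is an equidistant fisheye: a pixel r from the principal point sees the ray r / f radians off the axis. A picture is of the moment at which its call begins. There is no depth.
- hand_in(): hands the job in, once; it reports no verdict.
Trained networks look in the newest picture that a camera, given by its name, has taken for a name from the list of things; names that differ only in an ending like _2 or _b are one class to them, and where a whole thing is asked for, a point or a joint stands for the part that bears it (a point fixed in the world has none). Each returns a list of dicts, best first, with "p" (0 to 1); they miss things now and then, are a little off and sometimes report something else, mostly with a low value. They report only what shows in the picture. A call takes as long as a camera call.
- trace(camera, target): "mask" (400x640 bool, what is visible of it) and "at" ([column, row] in pixels, amid what is visible of it).
The state is a dict: "time_s": time; "joint_positions": joint angles; "qvel": joint speeds; "tau": joint torques, N m; "position": TCP position; "tcp_rot": TCP orientation; "force": force on the tool from outside, world axes, zero at the start; "moment": the same for the moment, N m; "opening": opening from 0.0 (shut) to 1.0 (fully open).
Only numpy, scipy, OpenCV 4.12 (cv2) and the standard library are available. Lean on these libraries where they do the work, as an engineer would, in place of code of your own. Each camera call takes 0.05 s, during which the arm holds its last target.

## Working session

There is one attempt and no reset: what is moved stays moved. The work goes in short steps, Python scripts to look and compute and a tool call to move; the robot and the scene stay as the last step left them, time stands still between calls to the robot, and variables do not carry over. Pictures are saved under pics/ and viewed, and the job is handed in when it is done.

Besides the shell and the picture viewer there is one more tool, called after ">>>" by a JSON object that holds its "api" and its "payload", one argument or row to a line. play_rows: Moves the arm, as the interface text tells. Its arguments: {"type":"object","properties":{"rows":{"type":"array"}},"required":["rows"]}

```bash
mkdir -p pics; ls
python3 - <<'E'
from rig import *
import cv2
print(read_state())
for n in ["side","top","wrist"]:
    c=capture(n); cv2.imwrite(f"pics/{n}0.png",c["pixels"][:,:,::-1]); print(n,c["intrinsics"].tolist(),c["rvec"],c["tvec"])
    for t in ["press","drive_mouth","key_block","crank_hub","crank_shoulder","crank_handle","loupe","eraser","tape_roll","bar_mid","platen_mid","packet_mid"]:
        r=trace(n,t)
        print(t,[(round(d["p"],2),[round(float(v),1) for v in d["at"]],int(d["mask"].sum())) for d in r[:2]])
E
```

```text
pics
{'time_s': 0.0, 'joint_positions': array([ 6.23083961e+01,  3.02769232e+01,  8.21558113e+01, -2.37844657e-03,
        6.76907399e+01, -1.02261438e+01]), 'qvel': array([-0.024674  ,  0.02746247,  0.1199609 , -0.05209318,  0.02527227,
        0.02940293]), 'tau': array([-1.87405429e-03, -4.40038204e+01, -1.76589471e+01,  6.34172349e-02,
        5.83237270e-02, -1.29385617e-04]), 'position': array([0.18720546, 0.59553306, 0.22159675]), 'tcp_rot': array([[-9.67465145e-04, -9.53902628e-01,  3.00114712e-01],
       [-1.92604731e-03,  3.00116073e-01,  9.53900746e-01],
       [-9.99997677e-01,  3.44830590e-04, -2.12761343e-03]]), 'force': array([ 0.42755988, -0.43023703,  0.50921956]), 'moment': array([ 0.07150759,  0.01629571, -0.01158317]), 'opening': 0.9992801470150748}
side [[377.37850348774094, 0.0, 323.10150191628446], [0.0, 377.37850348774094, 202.78589959151725], [0.0, 0.0, 1.0]] [ 2.18057323 -0.13459752  0.06283337] [-0.59780695  0.16993842  0.87392966]
press [(0.63, [301.0, 207.9], 4981)]
drive_mouth [(0.58, [301.0, 212.7], 5191)]
key_block [(0.96, [309.3, 300.4], 2238), (0.26
[... 766 characters left out ...]
.66, [389.5, 228.0], 633), (0.62, [387.0, 214.8], 1463)]
crank_shoulder [(0.8, [385.3, 231.2], 604)]
crank_handle [(0.82, [387.3, 227.5], 581)]
loupe [(0.48, [375.9, 176.0], 187)]
eraser [(0.71, [402.7, 259.7], 201)]
tape_roll [(0.67, [261.7, 142.9], 409)]
bar_mid []
platen_mid [(0.73, [264.6, 223.6], 4572)]
packet_mid [(0.21, [262.0, 215.4], 9751)]
wrist [[309.70691628693146, 0.0, 317.50041131669946], [0.0, 309.70691628693146, 197.15970632028873], [0.0, 0.0, 1.0]] [-2.35703338 -1.72900757 -0.2256113 ] [-0.6244992  -0.03290883  0.39076228]
press []
drive_mouth []
key_block []
crank_hub []
crank_shoulder []
crank_handle []
loupe []
eraser []
tape_roll []
bar_mid []
platen_mid []
packet_mid []
```

View pics/side0.png

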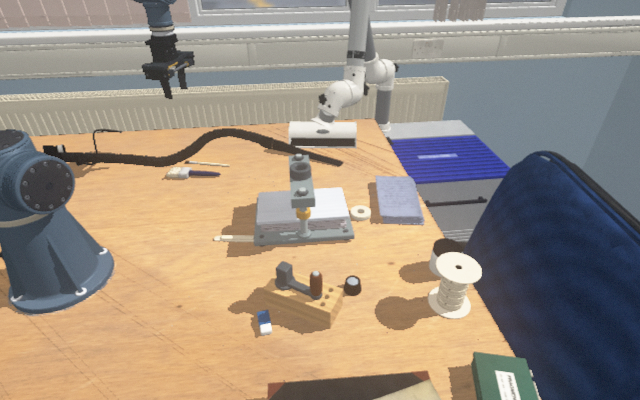

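View pics/top0.png

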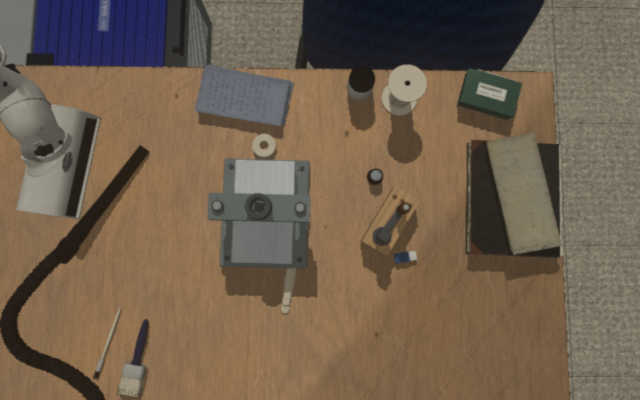

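View pics/wrist0.png

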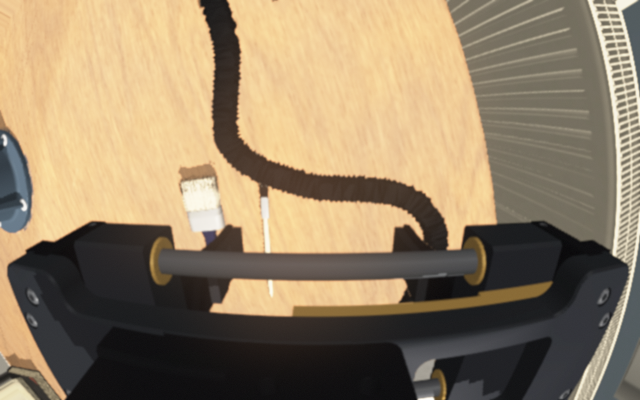

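```bash
cat > h.py <<'E'
import numpy as np,cv2
from rig import *
CAM={"side":(377.3785,323.1015,202.7859,[2.18057323,-0.13459752,0.06283337],[-0.59780695,0.16993842,0.87392966]),
"top":(475.719,319.9724,200.3101,[2.17506075,-2.15997093,0.14380527],[0.00979404,0.59113584,1.07795241])}
def ray(n,uv,c=None):
    if n in CAM and c is None:
        f,cx,cy,rv,tv=CAM[n]; d=np.array([(uv[0]-cx)/f,(uv[1]-cy)/f,1.])
    else:
        K=c["intrinsics"];rv,tv=c["rvec"],c["tvec"];f=K[0,0]
        a=np.array([uv[0]-K[0,2],uv[1]-K[1,2]]);r=np.linalg.norm(a);th=r/f
        d=np.array([*(a/max(r,1e-9)*np.sin(th)),np.cos(th)])
    R=cv2.Rodrigues(np.array(rv,float))[0];tv=np.array(tv,float).ravel()
    d=R.T@d; return -R.T@tv,d/np.linalg.norm(d)
def atz(n,uv,z,c=None):
    o,d=ray(n,uv,c); return o+d*(z-o[2])/d[2]
def tri(rs):
    A=np.zeros((3,3));b=np.zeros(3)
    for o,d in rs:
        P=np.eye(3)-np.outer(d,d);A+=P;b+=P@o
    p=np.linalg.solve(A,b); return p,[round(float(np.linalg.norm((np.eye(3)-np.outer(d,d))@(p-o)))*1000,1) for o,d in rs]
def proj(n,p,c=None):
    p=np.array(p,float)
    if c is None:
        f,cx,cy,rv,tv=CAM[n];R=cv2.Rodrigues(np.array(rv,float))[0];q=R@p+np.array(tv);return np.array([cx+f*q[0]/q[2],cy+f*q[1]/q[2]])
    K=c["intrinsics"];R=cv2.Rodrigues(np.array(c["rvec"],float))[0];q=R@p+np.array(c["tvec"]).ravel()
    r=np.hypot(q[0],q[1]);th=np.arctan2(r,q[2]);return np.array([K[0,2]+K[0,0]*th*q[0]/r,K[1,2]+K[0,0]*th*q[1]/r])
E
python3 - <<'E'
from h import *
for n,(x,y,w,h_) in {"side":(200,140,180,200),"top":(190,120,250,160)}.items():
    im=cv2.imread(f"pics/{n}0.png")[y:y+h_,x:x+w]; s=min(800//w,600//h_); cv2.imwrite(f"pics/{n}0z.png",cv2.resize(im,None,fx=s,fy=s,interpolation=cv2.INTER_CUBIC)); print(n,s)
E
```

```text
side 3
top 3
```

View pics/side0z.png

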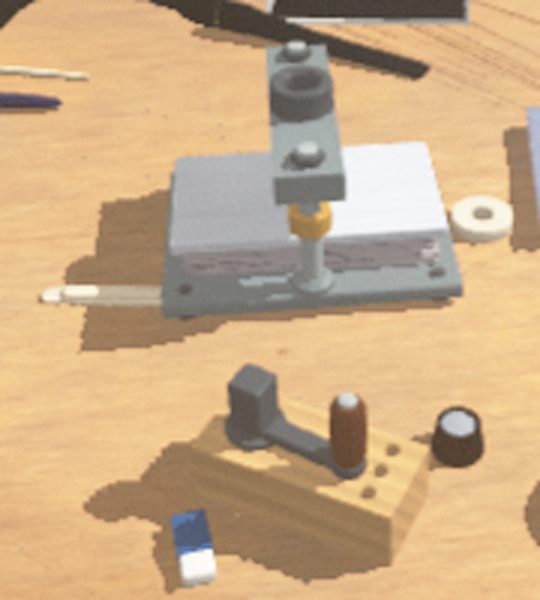

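View pics/top0z.png

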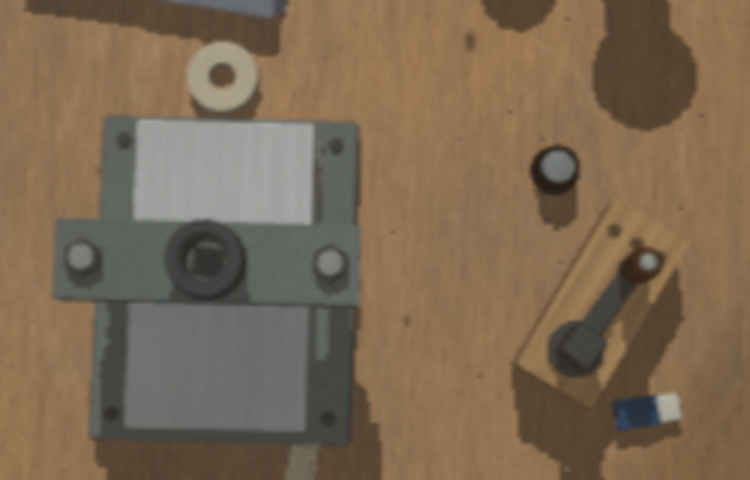

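Run:
```python
from h import *
S=lambda u,v:ray("side",(200+u/3,140+v/3)); T=lambda u,v:ray("top",(190+u/3,120+v/3))
def t(nm,s,tt): print(nm,*[np.round(a,4) for a in tri([S(*s),T(*tt)])])
t("hub",(252,376),(580,347))
t("handle",(347,400),(649,261))
t("collar",(303,84),(206,256))
t("nutL",(297,47),(82,254));t("nutR",(306,152),(331,262))
print(ray("side",(0,0))[0],ray("top",(0,0))[0])
# collar ring in top at zoom: 
print(atz("top",(190+205/3,120+255/3),.171))
for p in [(105,118),(358,125),(350,442),(92,437)]: print("base",atz("top",(190+p[0]/3,120+p[1]/3),.022))
print("nut",atz("top",(190+82/3,120+254/3),.159),atz("top",(190+331/3,120+262/3),.159))
```

```text
hub [ 0.5072 -0.125   0.0941] [0.3 0.3]
handle [ 0.568  -0.1731  0.1125] [0.6 0.6]
collar [0.5643 0.1418 0.165 ] [0. 0.]
nutL [0.5655 0.2288 0.154 ] [0.7 0.7]
nutR [0.561  0.0564 0.153 ] [1. 1.]
[ 0.52243795 -0.68474492  0.63889612] [0.46020945 0.02979444 1.13966594]
[0.56427689 0.14182482 0.171     ]
base [0.68912001 0.24067405 0.022     ]
base [0.68529757 0.03970037 0.022     ]
base [0.43532099 0.04372811 0.022     ]
base [0.43800754 0.24330503 0.022     ]
nut [0.56560706 0.22781673 0.159     ] [0.56137524 0.05628488 0.159     ]
```

```bash
cat >> h.py <<'E'
def rz(yaw): # tool down, jaw z axis at yaw deg
    a=np.radians(yaw); x=np.array([0,0,-1.]);z=np.array([np.cos(a),np.sin(a),0]);return np.stack([x,np.cross(z,x),z],1)
def row(cp,cR,p,R):
    from scipy.spatial.transform import Rotation as Ro
    return np.round(cR.T@(np.array(p)-cp),4),np.round(Ro.from_matrix(cR.T@R).as_rotvec(degrees=True),2)
E
python3 - <<'E'
from h import *
c=np.array([-0.6244992 , -0.03290883 , 0.39076228]);R=cv2.Rodrigues(np.array([-2.35703338,-1.72900757,-0.2256113]))[0]
C=-R.T@c; s=read_state(); p=s["position"];Rt=s["tcp_rot"]
print(C,"in tool",Rt.T@(C-p)," axis in tool",Rt.T@R[2])
cR=rz(72.53);cp=np.array([0.188,.596,.223]);print(Rt-cR)
for q,y in [((.40,.40,.33),60),((.56,.14,.33),60)]: print(row(cp,cR,q,rz(y)))
E
```

```text
[0.12211751 0.61643424 0.38584134] in tool [-0.16326505  0.06847887 -0.0003256 ]  axis in tool [ 9.66381099e-01 -2.57113434e-01 -5.02557240e-04]
[[ 2.76607298e-05 -1.57977718e-05 -5.02016472e-05]
 [ 6.72861640e-05 -5.02004365e-05  1.57954187e-05]
 [ 2.64627187e-09 -6.18893661e-06  7.24861428e-05]]
(array([-0.107 , -0.2611, -0.1233]), array([12.53,  0.  ,  0.  ]))
(array([-0.107 , -0.4917, -0.3233]), array([12.53,  0.  ,  0.  ]))
```

Run:
```python
from h import *
cR=rz(72.53);cp=np.array([0.188,.596,.223])
for q,y in [((.40,.37,.31),60),((.618,.1,.27),52)]: print(row(cp,cR,q,rz(y)))
```

```text
(array([-0.087 , -0.2701, -0.1519]), array([12.53,  0.  ,  0.  ]))
(array([-0.047 , -0.5591, -0.344 ]), array([20.53,  0.  ,  0.  ]))
```

>>> {"api": "play_rows", "payload": {
  "rows": [
    [[-0.087,-0.27,-0.152,12.5,0,0,0.087],[-0.087,-0.27,-0.152,12.5,0,0,0.087],[-0.087,-0.27,-0.152,12.5,0,0,0.087],[-0.087,-0.27,-0.152,12.5,0,0,0.087],[-0.087,-0.27,-0.152,12.5,0,0,0.087],[-0.087,-0.27,-0.152,12.5,0,0,0.087],[-0.047,-0.559,-0.344,20.5,0,0,0.087],[-0.047,-0.559,-0.344,20.5,0,0,0.087],[-0.047,-0.559,-0.344,20.5,0,0,0.087],[-0.047,-0.559,-0.344,20.5,0,0,0.087],[-0.047,-0.559,-0.344,20.5,0,0,0.087],[-0.047,-0.559,-0.344,20.5,0,0,0.087]]
  ]
}}

```text
time_s: 3.15
position: [0.5749, 0.1522, 0.276]
tcp_rot: [[0.0, -0.788, 0.615], [0.0, 0.615, 0.788], [-1.0, -0.0, 0.001]]
force: [1.2, 0.6, -0.1]
opening: 1.002
```

>>> {"api": "play_rows", "payload": {
  "rows": [
    [[0.006,-0.066,-0.0145,0,0,0,0.087],[0.006,-0.066,-0.0145,0,0,0,0.087],[0.006,-0.066,-0.0145,0,0,0,0.087]]
  ]
}}

```text
time_s: 3.45
position: [0.6183, 0.0995, 0.2692]
tcp_rot: [[-0.0, -0.786, 0.618], [-0.0, 0.618, 0.786], [-1.0, 0.0, -0.0]]
force: [-0.1, -0.1, -0.2]
opening: 1.0
```

Run:
```python
from h import *
import pickle
c=capture("wrist"); pickle.dump(c,open("w1.pkl","wb")); cv2.imwrite("pics/w1.png",c["pixels"][:,:,::-1])
print(read_state()["position"],read_state()["joint_positions"],read_state()["tcp_rot"][:,2])
u=proj("",[.564,.142,.143],c);print(u)
x,y=int(u[0])-60,int(u[1])-45; im=c["pixels"][y:y+90,x:x+120,::-1]; cv2.imwrite("pics/w1z.png",cv2.resize(im,None,fx=6,fy=6,interpolation=cv2.INTER_CUBIC));print(x,y)
```

```text
[0.61683265 0.10133174 0.26943986] [-9.20377653e-01  2.75861828e+01  7.88807331e+01  4.43426890e-02
  7.36189785e+01 -5.28484488e+01] [ 6.16822272e-01  7.87102399e-01 -3.13867769e-04]
[317.1853575  115.99274457]
257 70
```

View pics/w1.png

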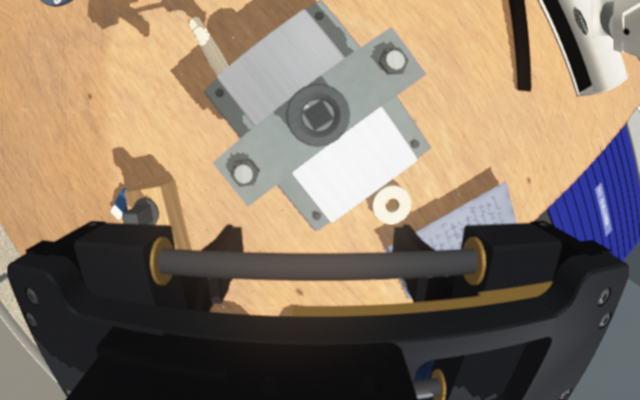

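View pics/w1z.png

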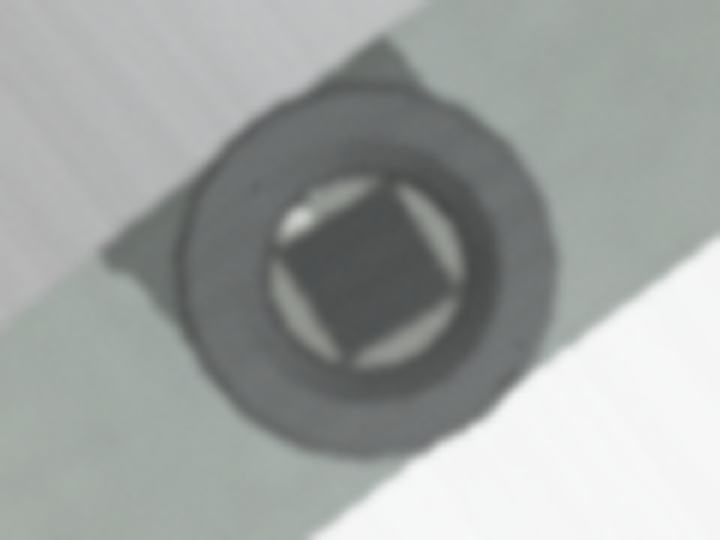

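Run:
```python
from h import *
import pickle
c=pickle.load(open("w1.pkl","rb"))
f=lambda u,v,z:atz("",(257+(u+.5)/6-.5,70+(v+.5)/6-.5),z,c)
P=[f(*q,.143) for q in [(387,180),(465,293),(345,365),(270,250)]]
for i in range(4):
    d=P[(i+1)%4]-P[i]; print(np.round(P[i],4),round(np.linalg.norm(d)*1000,1),np.degrees(np.arctan2(d[1],d[0])))
print("sock c",np.mean(P,0)); 
e=[f(182,271,.171),f(557,271,.171),f(369,83,.171),f(369,460,.171)];print("collar",np.mean(e,0),np.linalg.norm(e[0]-e[1]),np.linalg.norm(e[2]-e[3]))
a,b=atz("",(395,60),.155,c),atz("",(243,173),.155,c);print("nuts",a,b,(a+b)/2,np.degrees(np.arctan2(*(a-b)[1::-1])))
C=ray("",(0,0),c)[0];print(C)
# triangulate collar centre w/ side & this
print(tri([ray("",(257+369.5/6,70+271.5/6),c),ray("side",(301,168)),ray("top",(258.3,205))]))
print(atz("",(145,211),.098,c))
```

```text
[0.5542 0.1543 0.143 ] 21.3 -3.7419471442847834
[0.5754 0.1529 0.143 ] 21.7 -96.83433147045528
[0.5728 0.1314 0.143 ] 21.4 174.44818430261427
[0.5515 0.1335 0.143 ] 21.0 82.88128775651843
sock c [0.56347864 0.14302607 0.143     ]
collar [0.56366727 0.14333237 0.171     ] 0.05232629685618054 0.05324046137613912
nuts [0.5654227  0.23002289 0.155     ] [0.56168815 0.05621382 0.155     ] [0.56355543 0.14311835 0.155     ] 88.76910347352194
[0.56478216 0.14210293 0.43251432]
(array([0.56454799, 0.14300538, 0.16435242]), [0.4, 0.2, 0.6])
[ 0.51355945 -0.09641216  0.098     ]
```

>>> {"api": "play_rows", "payload": {
  "rows": [
    [[0.0,-0.159,-0.246,0,0,0,0.087],[0.0,-0.159,-0.246,0,0,0,0.087],[0.0,-0.159,-0.246,0,0,0,0.087],[0.03,-0.159,-0.246,0,0,0,0.087],[0.03,-0.159,-0.246,0,0,0,0.087],[0.03,-0.159,-0.246,0,0,0,0.087],[0.03,-0.159,-0.246,0,0,0,0.087],[0.03,-0.159,-0.246,0,0,0,0.087]]
  ]
}}

```text
time_s: 4.3
position: [0.5903, -0.1884, 0.24]
tcp_rot: [[-0.001, -0.788, 0.615], [0.002, 0.615, 0.788], [-1.0, 0.002, 0.001]]
force: [-0.6, 0.8, -0.6]
opening: 0.997
```

Run:
```python
from h import *
import pickle
c=capture("wrist"); pickle.dump(c,open("w2.pkl","wb")); cv2.imwrite("pics/w2.png",c["pixels"][:,:,::-1])
print(read_state()["position"],read_state()["joint_positions"],read_state()["tcp_rot"][:,2])
u=proj("",[.54,-.15,.09],c);print(u)
x,y=int(u[0])-80,max(0,int(u[1])-65); im=c["pixels"][y:y+130,x:x+160,::-1]; cv2.imwrite("pics/w2z.png",cv2.resize(im,None,fx=4.0,fy=4.0,interpolation=cv2.INTER_CUBIC));print(x,y)
```

```text
[ 0.59065368 -0.18758652  0.24030138] [-2.79712847e+01  2.87578591e+01  8.17181316e+01  7.21576773e-02
  6.95787022e+01 -8.01052532e+01] [0.61416471 0.78917724 0.00099819]
[316.52070799 121.97133396]
236 56
```

View pics/w2.png

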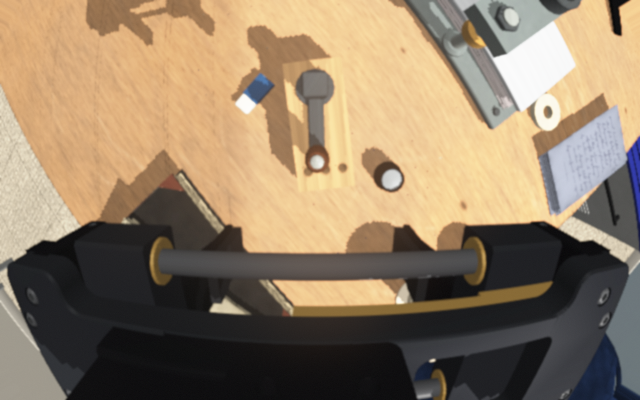

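View pics/w2z.png

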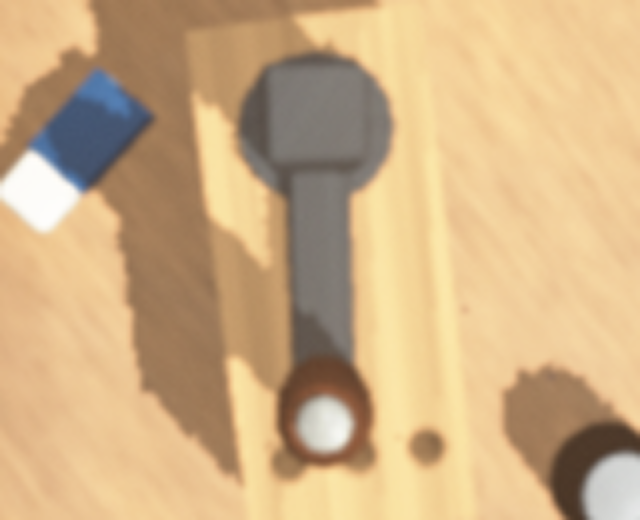

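Run:
```python
from h import *
import pickle
c=pickle.load(open("w2.pkl","rb"))
px=lambda u,v:(236+(u+.5)/4-.5,56+(v+.5)/4-.5)
f=lambda u,v,z:atz("",px(u,v),z,c)
P=[f(*q,.098) for q in [(268,65),(360,64),(364,164),(270,163)]]
for i in range(4):
    d=P[(i+1)%4]-P[i]; print(np.round(P[i],4),round(np.linalg.norm(d)*1000,1),np.degrees(np.arctan2(d[1],d[0])))
h=np.mean(P,0);k=f(324,424,.113);print("hub",h,"handle",k,np.linalg.norm((k-h)[:2]),np.degrees(np.arctan2(*(k-h)[1::-1])))
print("tri",tri([ray("",px(316,113),c),ray("side",(284,265.3)),ray("top",(383.3,235.7))]))
print("trih",tri([ray("",px(324,424),c),ray("side",(315.7,273.3)),ray("top",(406.3,207))]))
a,b=f(290,200,.06),f(295,330,.06);a2,b2=f(346,200,.06),f(352,330,.06)
d=(b+b2-a-a2);print("arm",np.degrees(np.arctan2(d[1],d[0])),np.linalg.norm(a-a2))
```

```text
[ 0.4924 -0.1299  0.098 ] 22.3 52.48060506212857
[ 0.506  -0.1122  0.098 ] 25.0 -35.745539379110156
[ 0.5262 -0.1267  0.098 ] 22.8 -128.72491043467755
[ 0.5119 -0.1446  0.098 ] 24.5 143.09797001256229
hub [ 0.5091207  -0.12833109  0.098     ] handle [ 0.56933335 -0.17272874  0.113     ] 0.07481119642122798 -36.403115338890636
tri (array([ 0.50768001, -0.12621578,  0.09455837]), [2.0, 0.6, 1.6])
trih (array([ 0.56851763, -0.17289812,  0.11250245]), [0.9, 1.0, 0.2])
arm -35.629540564210714 0.015310899170128178
```

Run:
```python
from h import *
cR=rz(52.05)
cp=np.array([.5905,-.1880,.240])
for q in [(.5085,-.1275,.15),(.5085,-.1275,.065)]: print(row(cp,cR,q,rz(53)))
s=read_state();print(s["position"],np.degrees(np.arctan2(*s["tcp_rot"][1::-1,2])))
```

```text
(array([ 0.09  ,  0.1019, -0.0027]), array([-0.95,  0.  ,  0.  ]))
(array([ 0.175 ,  0.1019, -0.0027]), array([-0.95,  0.  ,  0.  ]))
[ 0.59065368 -0.18758652  0.24030138] 52.10872623954793
```

>>> {"api": "play_rows", "payload": {
  "rows": [
    [[0.02,0.102,-0.0025,-0.9,0,0,0.087],[0.02,0.102,-0.0025,-0.9,0,0,0.087],[0.06,0.102,-0.0025,-0.9,0,0,0.087],[0.09,0.102,-0.0025,-0.9,0,0,0.087],[0.09,0.102,-0.0025,-0.9,0,0,0.087]]
  ]
}}

```text
time_s: 4.85
position: [0.5062, -0.125, 0.1477]
tcp_rot: [[-0.007, -0.8, 0.6], [0.004, 0.6, 0.8], [-1.0, 0.008, -0.001]]
force: [-0.0, -0.0, 1.4]
opening: 0.999
```

Run:
```python
from h import *
c=capture("wrist"); cv2.imwrite("pics/w3.png",c["pixels"][:,:,::-1])
s=read_state();print(s["position"],np.degrees(np.arctan2(*s["tcp_rot"][1::-1,2])),s["force"],s["joint_positions"])
```

```text
[ 0.50807912 -0.1262766   0.14950113] 53.11918538430744 [ 0.31929691 -1.44096635  0.21999995] [-2.62113703e+01  2.85432170e+01  1.00603466e+02  2.86257686e-02
  5.10586631e+01 -7.93485586e+01]
```

View pics/w3.png

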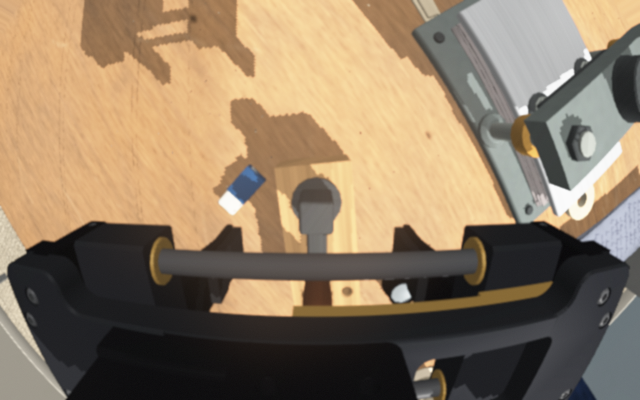

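>>> {"api": "play_rows", "payload": {
  "rows": [
    [[0.03,0,0,0,0,0,0.087],[0.06,0,0,0,0,0,0.087],[0.085,0,0,0,0,0,0.087],[0.085,0,0,0,0,0,0.087],[0.085,0,0,0,0,0,0.087]]
  ]
}}

```text
time_s: 5.4
position: [0.5104, -0.129, 0.0664]
tcp_rot: [[0.002, -0.799, 0.602], [-0.001, 0.602, 0.799], [-1.0, -0.002, 0.001]]
force: [0.8, -0.5, 0.6]
opening: 0.994
```

>>> {"api": "play_rows", "payload": {
  "rows": [
    [[0,0,0,0,0,0,0.04],[0,0,0,0,0,0,0.0],[0,0,0,0,0,0,0.0],[0,0,0,0,0,0,0.0],[0,0,0,0,0,0,0.0],[0,0,0,0,0,0,0.0]]
  ]
}}

```text
time_s: 6.0
position: [0.509, -0.1291, 0.0651]
tcp_rot: [[0.0, -0.798, 0.603], [-0.0, 0.603, 0.798], [-1.0, -0.0, 0.0]]
force: [0.8, 0.7, -0.3]
opening: 0.541
```

Run:
```python
from h import *
c=capture("wrist"); cv2.imwrite("pics/w4.png",c["pixels"][:,:,::-1])
s=read_state();print(s)
```

```text
{'time_s': 6.05, 'joint_positions': array([-2.64404111e+01,  3.67738668e+01,  1.03712407e+02, -3.62182915e-04,
        3.95230628e+01, -7.93719397e+01]), 'qvel': array([-0.03769756,  0.24256021,  0.06118146,  0.00421684,  0.00724216,
        0.06058456]), 'tau': array([ 7.82981690e-03, -4.02441144e+01, -8.89936119e+00, -1.39309003e-02,
        8.24224530e-02,  1.17892137e-04]), 'position': array([ 0.50890699, -0.12910531,  0.06494539]), 'tcp_rot': array([[-1.47704411e-04, -7.97918668e-01,  6.02765110e-01],
       [ 6.89582552e-05,  6.02765107e-01,  7.97918681e-01],
       [-9.99999987e-01,  1.59421739e-04, -3.40079863e-05]]), 'force': array([-0.30424026,  0.29436576, -0.14600064]), 'moment': array([-0.06863802, -0.0069782 ,  0.03115898]), 'opening': 0.49330882167151463}
```

View pics/w4.png

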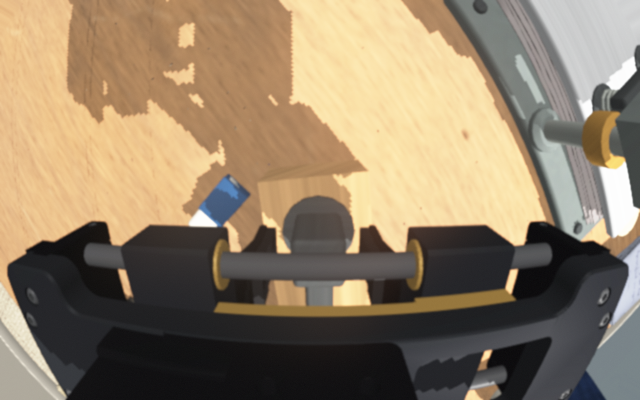

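>>> {"api": "play_rows", "payload": {
  "rows": [
    [[0,0,0,0,0,0,0.0],[0,0,0,0,0,0,0.0],[0,0,0,0,0,0,0.0],[0,0,0,0,0,0,0.0],[0,0,0,0,0,0,0.0]]
  ]
}}

```text
time_s: 6.55
position: [0.509, -0.129, 0.0649]
tcp_rot: [[-0.0, -0.798, 0.603], [0.0, 0.603, 0.798], [-1.0, 0.0, 0.0]]
force: [0.4, 1.0, -1.8]
opening: 0.293
```

Run:
```python
from h import *
s=read_state();print(s["position"],s["force"],s["moment"],s["opening"]*87)
```

```text
[ 0.50901234 -0.12899212  0.06487879] [ 0.38999199  1.045976   -1.83554763] [ 0.11029253 -0.0116125   0.05970556] 25.484421498171614
```

>>> {"api": "play_rows", "payload": {
  "rows": [
    [[-0.01,0,0,0,0,0,0.0],[-0.025,0,0,0,0,0,0.0],[-0.045,0,0,0,0,0,0.0],[-0.07,0,0,0,0,0,0.0],[-0.1,0,0,0,0,0,0.0],[-0.13,0,0,0,0,0,0.0],[-0.16,0,0,0,0,0,0.0],[-0.185,0,0,0,0,0,0.0],[-0.195,0,0,0,0,0,0.0],[-0.195,0,0,0,0,0,0.0]]
  ]
}}

```text
time_s: 7.55
position: [0.5091, -0.1292, 0.2611]
tcp_rot: [[0.002, -0.798, 0.603], [-0.001, 0.603, 0.798], [-1.0, -0.002, 0.0]]
force: [0.8, 0.1, -4.6]
opening: 0.3
```

Run:
```python
from h import *
import pickle
c=capture("wrist"); cv2.imwrite("pics/w5.png",c["pixels"][:,:,::-1]);pickle.dump(c,open("w5.pkl","wb"))
c=capture("side"); cv2.imwrite("pics/s5.png",cv2.resize(c["pixels"][120:340,180:400,::-1],None,fx=2.7,fy=2.7,interpolation=cv2.INTER_CUBIC))
s=read_state();print(s["position"],s["tcp_rot"],s["force"],s["moment"],s["opening"]*87)
```

```text
[ 0.50780381 -0.12855534  0.25875463] [[-2.68851077e-03 -7.97920967e-01  6.02756089e-01]
 [ 1.28433259e-03  6.02755015e-01  7.97925274e-01]
 [-9.99995561e-01  2.91936998e-03 -5.95717451e-04]] [-0.01556171  0.02453396 -5.06422599] [ 0.03330528 -0.00470246 -0.02328229] 25.45365803728702
```

View pics/w5.png

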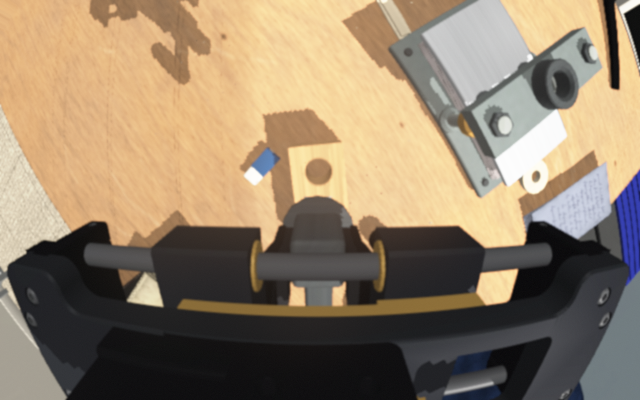

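View pics/s5.png

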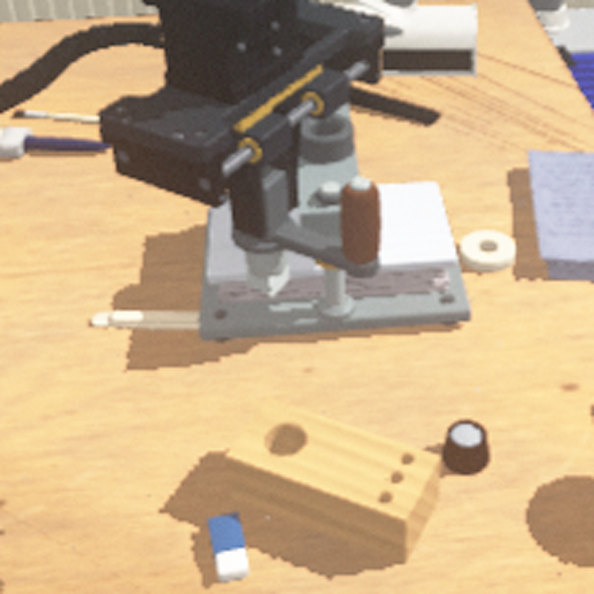

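Run:
```python
from h import *
import pickle
c=pickle.load(open("w5.pkl","rb"))
im=c["pixels"][140:240,250:390,::-1]; cv2.imwrite("pics/w5z.png",cv2.resize(im,None,fx=5,fy=5,interpolation=cv2.INTER_CUBIC))
```

```text
(no output)
```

View pics/w5z.png

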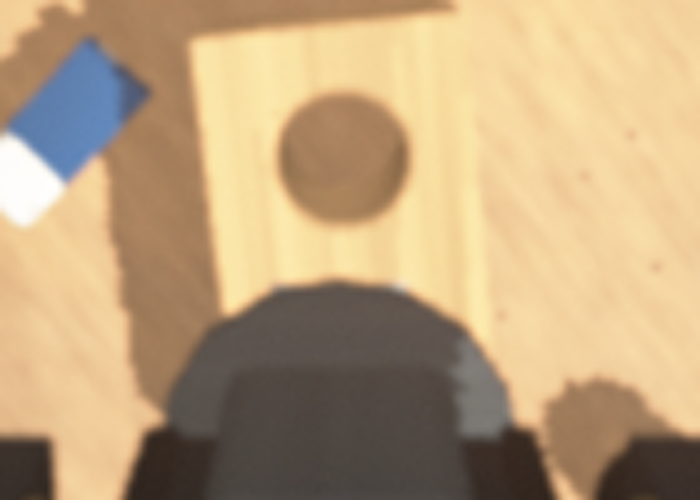

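Run:
```python
from h import *
import pickle
c=pickle.load(open("w5.pkl","rb"))
h=atz("",(318.4,171.2),.05,c);print(h)
R=rz(52.95);tcp=np.array([.509,-.1291,.26])
print("hole in tool (y,z)",(R.T@(h-np.array([.509,-.1291,.065])))[1:])
s=.26-.065+.05  # shoulder underside z
for nm,uv,z in [("shoulder back",(318,196.6),s+.004),("hub back",(318.5,213.6),s+.048)]:
    p=atz("",uv,z,c);print(nm,(R.T@(p-tcp))[1:])
```

```text
[ 0.50891001 -0.1274347   0.05      ]
hole in tool (y,z) [0.00107519 0.00127487]
shoulder back [0.02191858 0.00053184]
hub back [0.02581842 0.00069923]
```

Run:
```python
from h import *
print(row(np.array([.509,-.1291,.26]),rz(52.95),(.5641,.1432,.26),rz(84.2)))
```

```text
(array([0.    , 0.1201, 0.2505]), array([-31.25,   0.  ,   0.  ]))
```

>>> {"api": "play_rows", "payload": {
  "rows": [
    [[0,0.01,0.02,-3,0,0,0.0],[0,0.024,0.05,-6,0,0,0.0],[0,0.041,0.085,-10,0,0,0.0],[0,0.058,0.12,-15,0,0,0.0],[0,0.075,0.156,-20,0,0,0.0],[0,0.092,0.191,-25,0,0,0.0],[0,0.106,0.221,-29,0,0,0.0],[0,0.116,0.241,-31.25,0,0,0.0],[0,0.12,0.2505,-31.25,0,0,0.0],[0,0.12,0.2505,-31.25,0,0,0.0],[0,0.12,0.2505,-31.25,0,0,0.0]]
  ]
}}

```text
time_s: 8.75
position: [0.5635, 0.1422, 0.2588]
tcp_rot: [[-0.003, -0.995, 0.102], [-0.001, 0.102, 0.995], [-1.0, 0.002, -0.001]]
force: [0.5, -0.5, -4.8]
opening: 0.296
```

Run:
```python
from h import *
import pickle
c=capture("wrist"); cv2.imwrite("pics/w6.png",c["pixels"][:,:,::-1]);pickle.dump(c,open("w6.pkl","wb"))
c=capture("side"); cv2.imwrite("pics/s6.png",cv2.resize(c["pixels"][80:260,200:400,::-1],None,fx=3,fy=3,interpolation=cv2.INTER_CUBIC))
s=read_state();print(s["position"],s["tcp_rot"],s["force"],s["moment"],s["opening"]*87,s["joint_positions"])
```

```text
[0.56382868 0.14173765 0.25946953] [[-1.36649325e-03 -9.94671840e-01  1.03082796e-01]
 [-7.39627599e-04  1.03083870e-01  9.94672393e-01]
 [-9.99998793e-01  1.28297023e-03 -8.76550156e-04]] [-1.10869787  0.27985007 -4.87070575] [-0.02180438  0.10173538 -0.00978392] 25.88271407904477 [ 3.12428537e+00  2.45459374e+01  8.59680599e+01 -4.06021231e-02
  6.95664950e+01 -8.09447589e+01]
```

View pics/w6.png

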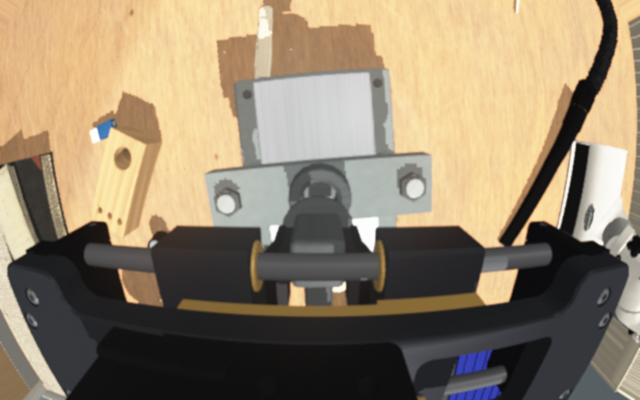

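View pics/s6.png

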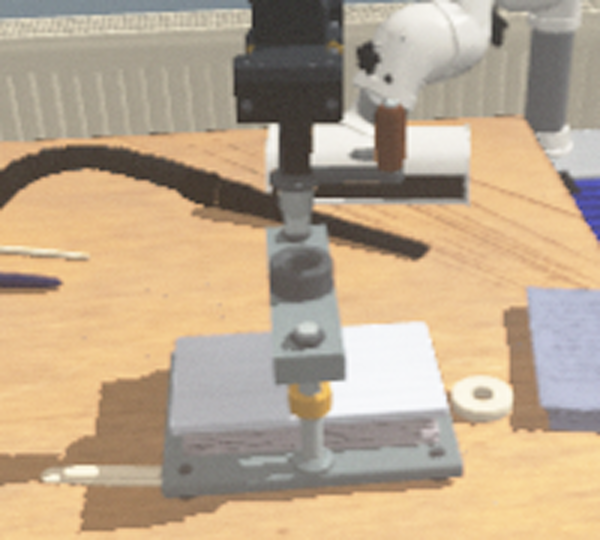

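Run:
```python
from h import *
import pickle
c=pickle.load(open("w6.pkl","rb"))
print(atz("",(320,188.5),.171,c), atz("",(227,203),.157,c),atz("",(413.5,187.5),.157,c))
print(proj("",[.5636,.1432,.171],c))
for i in range(3):
    s=read_state();print(s["position"])
im=c["pixels"][140:240,250:390,::-1]; cv2.imwrite("pics/w6z.png",cv2.resize(im,None,fx=5,fy=5,interpolation=cv2.INTER_CUBIC))
```

```text
[0.55423877 0.14430716 0.171     ] [0.56216957 0.05792793 0.157     ] [0.56497001 0.22865953 0.157     ]
[319.80657671 199.41905037]
[0.56382868 0.14173765 0.25946953]
[0.56382868 0.14173765 0.25946953]
[0.56382868 0.14173765 0.25946953]
```

View pics/w6z.png

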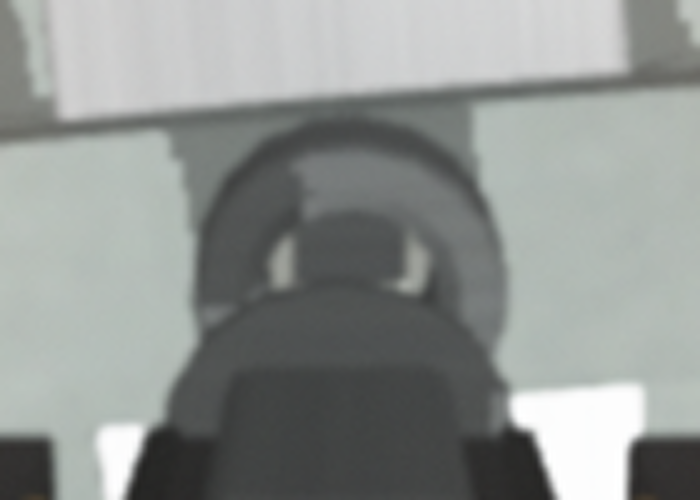

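>>> {"api": "play_rows", "payload": {
  "rows": [
    [[0.01,0,0.001,0,0,0,0.0],[0.02,0,0.001,0,0,0,0.0],[0.03,0,0.001,0,0,0,0.0],[0.036,0,0.001,0,0,0,0.0],[0.04,0,0.001,0,0,0,0.0],[0.043,0,0.001,0,0,0,0.0],[0.043,0,0.001,0,0,0,0.0]]
  ]
}}

```text
time_s: 9.55
position: [0.5641, 0.1442, 0.2165]
tcp_rot: [[-0.001, -0.995, 0.101], [-0.0, 0.101, 0.995], [-1.0, 0.001, -0.0]]
force: [-0.6, -0.1, -4.9]
opening: 0.291
```

Run:
```python
from h import *
s=read_state();print(s["position"],s["tcp_rot"],s["force"],s["moment"],s["opening"]*87)
```

```text
[0.56413106 0.14415071 0.21653874] [[-7.94355130e-04 -9.94865724e-01  1.01200591e-01]
 [-8.52176362e-05  1.01200690e-01  9.94866028e-01]
 [-9.99999681e-01  7.81652857e-04 -1.65169392e-04]] [-0.57040202 -0.14803784 -4.8808824 ] [-0.04122542  0.03484282 -0.01199645] 25.309739745021982
```

>>> {"api": "play_rows", "payload": {
  "rows": [
    [[0.004,0,-0.0005,0,0,0,0.0],[0.008,0,-0.0005,0,0,0,0.0],[0.012,0,-0.0005,0,0,0,0.0],[0.012,0,-0.0005,0,0,0,0.0]]
  ]
}}

```text
time_s: 9.95
position: [0.5638, 0.1436, 0.2043]
tcp_rot: [[-0.001, -0.995, 0.101], [-0.0, 0.101, 0.995], [-1.0, 0.001, -0.0]]
force: [0.0, -0.3, -5.7]
opening: 0.295
```

Run:
```python
from h import *
s=read_state();print(s["position"],s["tcp_rot"],s["force"],s["moment"],s["opening"]*87)
```

```text
[0.56384638 0.14361568 0.20426934] [[-1.17630120e-03 -9.94855165e-01  1.01300627e-01]
 [-2.46687283e-05  1.01300726e-01  9.94855850e-01]
 [-9.99999308e-01  1.16775117e-03 -1.43701978e-04]] [ 0.03897898 -0.30210533 -5.66503463] [0.01771765 0.08645029 0.01926405] 25.695017908935768
```

Free in the bore. Now feel for the socket rim (TCP ≈ 0.200).

>>> {"api": "play_rows", "payload": {
  "rows": [
    [[0.003,0,0,0,0,0,0.0],[0.005,0,0,0,0,0,0.0],[0.006,0,0,0,0,0,0.0],[0.007,0,0,0,0,0,0.0]]
  ]
}}

```text
time_s: 10.35
position: [0.5643, 0.1436, 0.1979]
tcp_rot: [[0.0, -0.995, 0.101], [-0.0, 0.101, 0.995], [-1.0, -0.0, -0.0]]
force: [-0.5, 0.3, -4.5]
opening: 0.298
```

>>> {"api": "play_rows", "payload": {
  "rows": [
    [[0.001,0,0,0,0,0,0.0],[0.002,0,0,0,0,0,0.0],[0.003,0,0,0,0,0,0.0],[0.004,0,0,0,0,0,0.0]]
  ]
}}

```text
time_s: 10.75
position: [0.5643, 0.1436, 0.1939]
tcp_rot: [[0.0, -0.995, 0.101], [-0.0, 0.101, 0.995], [-1.0, -0.0, -0.0]]
force: [0.6, -0.4, -4.1]
opening: 0.296
```

>>> {"api": "play_rows", "payload": {
  "rows": [
    [[0.002,0,0,0,0,0,0.0],[0.004,0,0,0,0,0,0.0],[0.0055,0,0,0,0,0,0.0],[0.0065,0,0,0,0,0,0.0],[0.0065,0,0,0,0,0,0.0]]
  ]
}}

```text
time_s: 11.25
position: [0.5643, 0.1436, 0.1873]
tcp_rot: [[-0.0, -0.995, 0.101], [-0.0, 0.101, 0.995], [-1.0, 0.0, -0.0]]
force: [-0.8, -1.0, -4.0]
opening: 0.295
```

Run:
```python
from h import *
s=read_state();print(s["position"],s["force"],s["moment"],s["opening"]*87)
```

```text
[0.56427218 0.1436134  0.18727392] [-0.78479676 -0.96371522 -4.01213493] [0.03862525 0.03681145 0.0411201 ] 25.6962480169887
```

>>> {"api": "play_rows", "payload": {
  "rows": [
    [[0.0005,0,0,0,0,0,0.0],[0.001,0,0,0,0,0,0.0],[0.0015,0,0,0,0,0,0.0],[0.0015,0,0,0,0,0,0.0]]
  ]
}}

```text
time_s: 11.65
position: [0.5643, 0.1436, 0.186]
tcp_rot: [[0.0, -0.995, 0.101], [-0.0, 0.101, 0.995], [-1.0, -0.0, -0.0]]
force: [0.4, 0.9, -4.6]
opening: 0.298
```

>>> {"api": "play_rows", "payload": {
  "rows": [
    [[0.0003,0,0,0,0,0,0.0],[0.0006,0,0,0,0,0,0.0],[0.0006,0,0,0,0,0,0.0]]
  ]
}}

```text
time_s: 11.95
position: [0.5643, 0.1436, 0.1859]
tcp_rot: [[0.0, -0.995, 0.101], [-0.0, 0.101, 0.995], [-1.0, -0.0, 0.0]]
force: [-0.8, -0.6, -1.0]
opening: 0.298
```

Run:
```python
from h import *
import pickle
s=read_state();print(s["position"],s["force"],s["moment"],s["opening"]*87)
c=capture("side"); cv2.imwrite("pics/s7.png",cv2.resize(c["pixels"][120:260,220:380,::-1],None,fx=4,fy=4,interpolation=cv2.INTER_CUBIC))
```

```text
[0.56427612 0.14364961 0.18591257] [-0.83277942 -0.64068473 -0.98509003] [-0.07343113  0.21369803 -0.06374443] 25.886652794166803
```

View pics/s7.png

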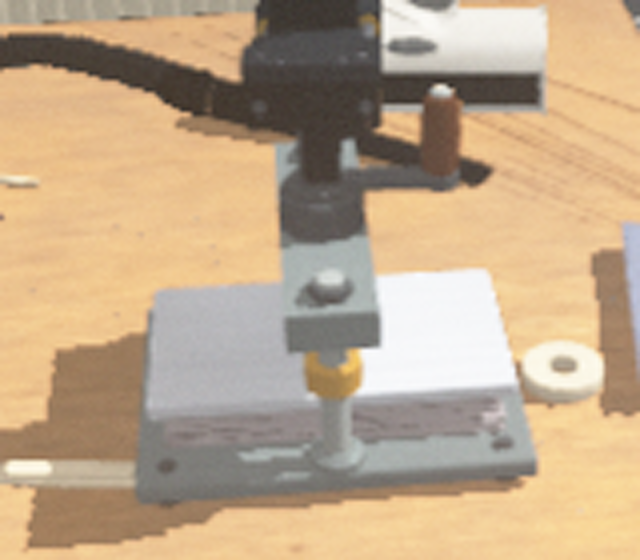

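>>> {"api": "play_rows", "payload": {
  "rows": [
    [[0.0005,0,0,0,0,0,0.0],[0.0008,0,0,0,0,0,0.0],[0.0008,0,0,0,0,0,0.0]]
  ]
}}

```text
time_s: 12.3
position: [0.5643, 0.1437, 0.1859]
tcp_rot: [[0.001, -0.995, 0.101], [-0.0, 0.101, 0.995], [-1.0, -0.001, 0.0]]
force: [-3.8, -1.0, 6.3]
opening: 0.3
```

>>> {"api": "play_rows", "payload": {
  "rows": [
    [[-0.0008,0,0,4,0,0,0.0],[-0.0008,0,0,10,0,0,0.0],[-0.0008,0,0,16,0,0,0.0],[-0.0008,0,0,23,0,0,0.0],[-0.0008,0,0,30,0,0,0.0]]
  ]
}}

```text
time_s: 12.8
position: [0.5643, 0.1426, 0.1859]
tcp_rot: [[0.0, -0.809, 0.587], [-0.003, 0.587, 0.809], [-1.0, -0.002, -0.002]]
force: [-2.8, -2.5, 1.7]
opening: 0.299
```

Run:
```python
from h import *
import pickle
s=read_state();print(s["position"],s["force"],s["moment"],s["opening"]*87,np.degrees(np.arctan2(*s["tcp_rot"][1::-1,2])),s["tau"])
c=capture("wrist"); cv2.imwrite("pics/w8.png",c["pixels"][:,:,::-1])
```

```text
[0.56428409 0.1425644  0.18587808] [-2.84651121 -2.50915496  1.72765589] [-0.61377004  0.44367094  0.38267957] 26.037793791245466 54.0331796633591 [  1.08583722 -40.13979077 -16.37002945   1.02480177  -0.67606788
  -0.42610226]
```

View pics/w8.png

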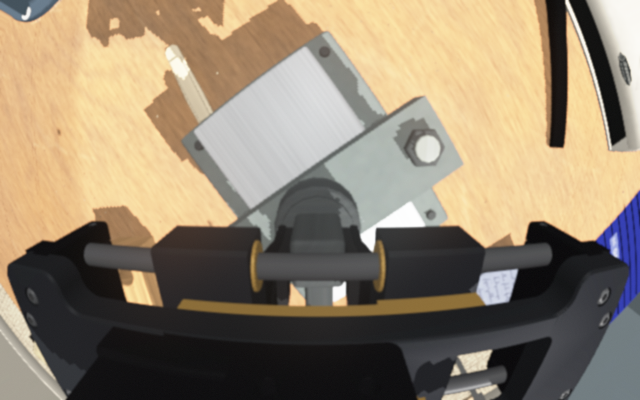

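>>> {"api": "play_rows", "payload": {
  "rows": [
    [[0,0,0,7,0,0,0.0],[0,0,0,14,0,0,0.0],[0,0,0,21,0,0,0.0],[0,0,0,28,0,0,0.0],[0,0,0,35,0,0,0.0],[0,0,0,42,0,0,0.0],[0,0,0,49,0,0,0.0],[0,0,0,56,0,0,0.0],[0,0,0,63,0,0,0.0],[0,0,0,70,0,0,0.0]]
  ]
}}

```text
time_s: 13.85
position: [0.5618, 0.1418, 0.1859]
tcp_rot: [[-0.005, 0.273, 0.962], [-0.004, 0.962, -0.273], [-1.0, -0.006, -0.004]]
force: [-6.6, -5.4, 7.9]
opening: 0.294
```

Run:
```python
from h import *
import pickle
s=read_state();print(s["position"],s["force"],s["moment"],s["opening"]*87,np.degrees(np.arctan2(*s["tcp_rot"][1::-1,2])),s["joint_positions"])
c=capture("wrist"); cv2.imwrite("pics/w9.png",c["pixels"][:,:,::-1])
c=capture("side"); cv2.imwrite("pics/s9.png",cv2.resize(c["pixels"][120:260,220:380,::-1],None,fx=4,fy=4,interpolation=cv2.INTER_CUBIC))
```

```text
[0.5617577  0.14181095 0.18593387] [-6.6360862  -5.4219379   7.91398238] [-1.03052866  1.33228106  0.44432197] 25.576650551737266 -15.816553645990494 [ 3.24406277 29.41679266 90.65169114 -0.26048672 60.25792216 19.18983218]
```

View pics/w9.png

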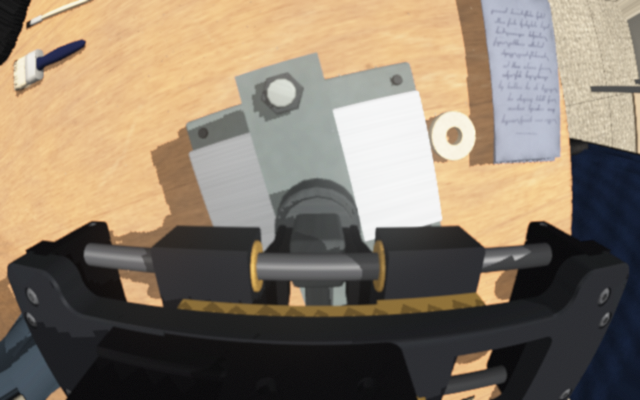

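View pics/s9.png

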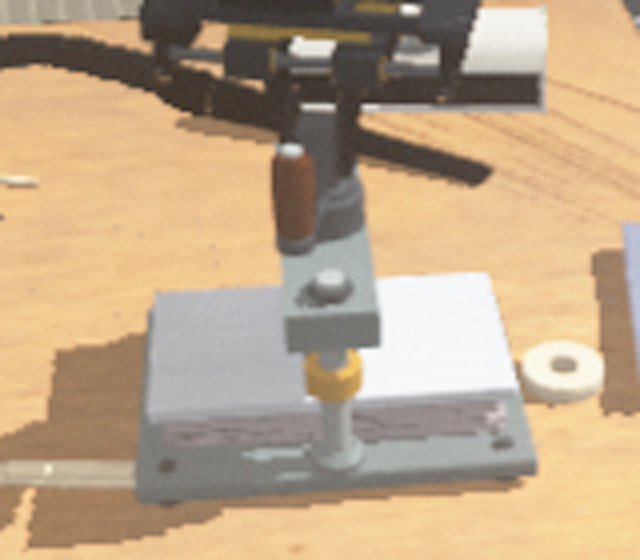

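>>> {"api": "play_rows", "payload": {
  "rows": [
    [[-0.0004,-0.0021,-0.0022,7,0,0,0.0],[-0.0004,-0.0021,-0.0025,14,0,0,0.0],[-0.0004,-0.002,-0.0028,21,0,0,0.0],[-0.0004,-0.0019,-0.003,28,0,0,0.0],[-0.0004,-0.0018,-0.0032,35,0,0,0.0],[-0.0004,-0.0016,-0.0034,42,0,0,0.0],[-0.0004,-0.0014,-0.0036,50,0,0,0.0],[-0.0004,-0.0012,-0.0037,58,0,0,0.0],[-0.0004,-0.0009,-0.0038,66,0,0,0.0],[-0.0004,-0.0006,-0.0039,74,0,0,0.0],[-0.0004,-0.0004,-0.004,82,0,0,0.0],[-0.0004,-0.0002,-0.004,90,0,0,0.0]]
  ]
}}

```text
time_s: 15.15
position: [0.5597, 0.1446, 0.1859]
tcp_rot: [[-0.001, 0.961, -0.275], [-0.0, -0.275, -0.961], [-1.0, -0.001, 0.001]]
force: [-2.9, -0.2, 1.8]
opening: 0.298
```

Run:
```python
from h import *
import pickle
s=read_state();print(s["position"],s["force"],s["moment"],s["opening"]*87,np.degrees(np.arctan2(*s["tcp_rot"][1::-1,2])),s["joint_positions"])
c=capture("wrist"); cv2.imwrite("pics/w10.png",c["pixels"][:,:,::-1]);pickle.dump(c,open("w10.pkl","wb"))
c=capture("side"); cv2.imwrite("pics/s10.png",cv2.resize(c["pixels"][120:260,220:380,::-1],None,fx=4,fy=4,interpolation=cv2.INTER_CUBIC))
```

```text
[0.55966459 0.14460179 0.18592652] [-2.89455954 -0.19346326  1.82680915] [-0.05211694  0.66190769  0.27562696] 25.890666274420738 -105.95198879384795 [ 3.41811189e+00  2.92113158e+01  9.10675287e+01 -5.14979258e-03
  5.97975360e+01  1.09372712e+02]
```

View pics/w10.png

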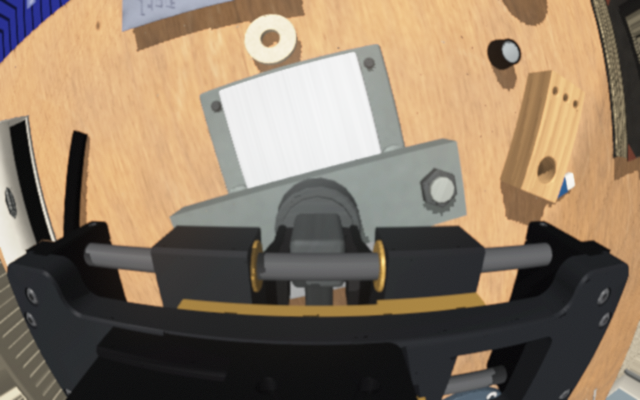

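View pics/s10.png

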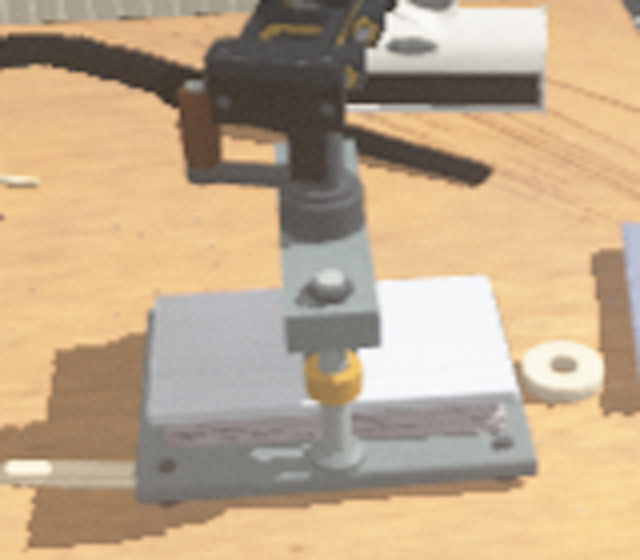

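>>> {"api": "play_rows", "payload": {
  "rows": [
    [[0,0,-0.0002,7,0,0,0.0],[0,0.0001,-0.0004,14,0,0,0.0],[0,0.0002,-0.0007,22,0,0,0.0],[0,0.0003,-0.001,30,0,0,0.0],[0,0.0004,-0.0013,38,0,0,0.0],[0,0.0005,-0.0015,45,0,0,0.0],[0,0.0005,-0.0015,45,0,0,0.0]]
  ]
}}

```text
time_s: 15.95
position: [0.5608, 0.1462, 0.1859]
tcp_rot: [[-0.001, 0.491, -0.871], [0.001, -0.871, -0.491], [-1.0, -0.001, 0.0]]
force: [-3.3, 0.4, 1.9]
opening: 0.297
```

Run:
```python
from h import *
s=read_state();print(s["position"],s["force"],s["moment"],s["opening"]*87,np.degrees(np.arctan2(*s["tcp_rot"][1::-1,2])),s["joint_positions"])
```

```text
[0.56084778 0.14618055 0.18585138] [-3.31396107  0.39142673  1.94328695] [ 0.11817097  0.74061564 -0.04701451] 25.87064886365583 -150.60961359689858 [3.54704377e+00 2.93106932e+01 9.08817895e+01 4.38084567e-02
 5.98480279e+01 1.54134648e+02]
```

>>> {"api": "play_rows", "payload": {
  "rows": [
    [[0,0,0,0,0,0,0.06],[0,0,0,0,0,0,0.06],[0,0.002,0,0,0,0,0.06],[0,0.002,0,0,0,0,0.06],[0,0.002,0,0,0,0,0.06],[0,0.002,0,0,0,0,0.06],[-0.015,0.002,0,0,0,0,0.06],[-0.03,0.002,0,0,0,0,0.06],[-0.04,0.002,0,0,0,0,0.06]]
  ]
}}

```text
time_s: 16.85
position: [0.5627, 0.1441, 0.2267]
tcp_rot: [[0.001, 0.488, -0.873], [0.0, -0.873, -0.488], [-1.0, 0.001, -0.001]]
force: [-0.4, 0.3, 0.7]
opening: 0.685
```

Run:
```python
from h import *
s=read_state();print(s["position"],s["force"],s["moment"],s["opening"]*87,np.degrees(np.arctan2(*s["tcp_rot"][1::-1,2])),s["joint_positions"])
c=capture("side"); cv2.imwrite("pics/s11.png",cv2.resize(c["pixels"][120:260,220:380,::-1],None,fx=4,fy=4,interpolation=cv2.INTER_CUBIC))
```

```text
[0.56266093 0.14413596 0.22670033] [-0.3551532   0.34868569  0.66036346] [-0.03439492  0.18046035  0.01440686] 59.55698457114409 -150.79899743624748 [3.35080249e+00 2.64993811e+01 8.83724102e+01 5.08804344e-04
 6.50561938e+01 1.54149603e+02]
```

View pics/s11.png

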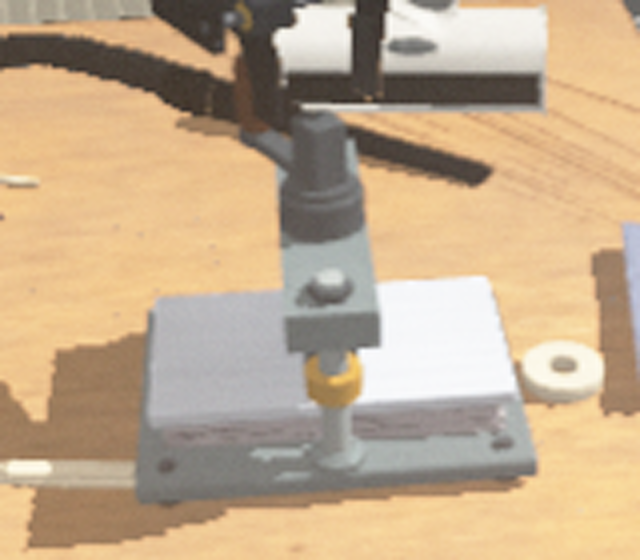

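```bash
cat > trk.py <<'E'
import cv2,numpy as np
def sh(a,b,x0,x1,y0,y1):
    # vertical subpixel shift of patch from a in b (zoom px 4x)
    t=a[y0:y1,x0:x1].astype(np.float32); m=24
    r=cv2.matchTemplate(b[y0-m:y1+m,x0-3:x1+3].astype(np.float32),t,cv2.TM_CCOEFF_NORMED)
    _,v,_,l=cv2.minMaxLoc(r); i=l[1]; c=r[:,l[0]]
    o=0.
    if 0<i<len(c)-1: o=(c[i-1]-c[i+1])/(2*(c[i-1]-2*c[i]+c[i+1]))
    return round((i+o-m)/4,2),round(v,3),l[0]-3
def allsh(files):
    I=[cv2.imread(f) for f in files]
    for f,b in zip(files,I):
        print(f,"platenL",sh(I[0],b,175,290,395,425),"platenR",sh(I[0],b,400,500,380,412),"corner",sh(I[0],b,470,520,270,300),"ring",sh(I[0],b,300,365,350,400),"fixed",sh(I[0],b,300,520,440,500))
E
python3 - <<'E'
from trk import *
allsh(["pics/s7.png","pics/s9.png","pics/s10.png","pics/s11.png"])
from h import *
for q in [(.5636-.118,.1432-.069,.058),(.5636,.1432-.086,.08)]:
    q=np.array(q); print(proj("side",q),proj("side",q-[0,0,.01])-proj("side",q))
E
```

```text
pics/s7.png platenL (np.float32(-0.0), 1.0, 0) platenR (np.float32(-0.0), 1.0, 0) corner (np.float32(0.02), 1.0, 0) ring (np.float32(0.0), 1.0, 0) fixed (np.float32(0.0), 1.0, 0)
pics/s9.png platenL (np.float32(0.69), 0.977, -3) platenR (np.float32(0.75), 0.993, -1) corner (np.float32(0.71), 0.994, 0) ring (np.float32(0.78), 0.987, 0) fixed (np.float32(0.0), 0.998, 0)
pics/s10.png platenL (np.float32(1.75), 0.959, -3) platenR (np.float32(1.53), 0.989, 0) corner (np.float32(1.6), 0.984, 0) ring (np.float32(1.59), 0.969, 0) fixed (np.float32(-0.01), 0.995, 0)
pics/s11.png platenL (np.float32(2.09), 0.967, 3) platenR (np.float32(1.95), 0.994, 0) corner (np.float32(1.73), 0.977, 0) ring (np.float32(2.03), 0.965, 0) fixed (np.float32(-0.01), 0.994, 0)
[257.22589504 221.76535496] [0.41963597 3.13639632]
[304.56043653 215.18559184] [0.13477743 3.22797361]
```

>>> {"api": "play_rows", "payload": {
  "rows": [
    [[0,0,0,-8,0,0,0.06],[0,0,0,-16,0,0,0.06],[0,0,0,-24,0,0,0.06],[0,0,0,-32,0,0,0.06],[0,0,0,-40,0,0,0.06],[0,0,0,-48,0,0,0.06],[0,0,0,-56,0,0,0.06],[0,0,0,-64,0,0,0.06],[0,0,0,-72,0,0,0.06],[0,0,0,-80,0,0,0.06],[0,0,0,-88,0,0,0.06],[0,0,0,-96,0,0,0.06]]
  ]
}}

```text
time_s: 18.1
position: [0.562, 0.1441, 0.2254]
tcp_rot: [[-0.001, 0.814, 0.581], [-0.0, 0.581, -0.814], [-1.0, -0.001, -0.0]]
force: [1.3, 0.3, 0.2]
opening: 0.691
```

>>> {"api": "play_rows", "payload": {
  "rows": [
    [[0,0,0,-8,0,0,0.06],[0,0,0,-16,0,0,0.06],[0,0,0,-24,0,0,0.06],[0,0,0,-32,0,0,0.06],[0,0,0,-40,0,0,0.06],[0,0,0,-48,0,0,0.06],[0,0,0,-56,0,0,0.06],[0,0,0,-64,0,0,0.06],[0,0,0,-72,0,0,0.06],[0,0,0,-80,0,0,0.06],[0,0,0,-88,0,0,0.06],[0,0,0,-96,0,0,0.06]]
  ]
}}

```text
time_s: 19.3
position: [0.562, 0.1441, 0.2253]
tcp_rot: [[-0.001, -0.663, 0.749], [-0.0, 0.749, 0.663], [-1.0, 0.0, -0.0]]
force: [0.3, 0.1, 0.3]
opening: 0.689
```

>>> {"api": "play_rows", "payload": {
  "rows": [
    [[0,0,0,-8,0,0,0.06],[0,0,0,-16,0,0,0.06],[0,0,0,-24,0,0,0.06],[0,0,0,-32,0,0,0.06],[0,0,0,-40,0,0,0.06],[0,0,0,-48,0,0,0.06],[0,0,0,-56,0,0,0.06],[0,0,0,-64,0,0,0.06],[0,0,0,-72,0,0,0.06],[0,0,0,-78,0,0,0.06],[0,0,0,-78,0,0,0.06]]
  ]
}}

```text
time_s: 20.4
position: [0.562, 0.1441, 0.2254]
tcp_rot: [[-0.001, -0.873, -0.488], [-0.0, -0.488, 0.873], [-1.0, 0.001, 0.0]]
force: [-0.4, -0.0, 0.1]
opening: 0.689
```

Run:
```python
from h import *
s=read_state();print(s["position"],s["force"],s["moment"],s["opening"]*87,np.degrees(np.arctan2(*s["tcp_rot"][1::-1,2])),s["joint_positions"])
c=capture("wrist"); cv2.imwrite("pics/w12.png",c["pixels"][:,:,::-1])
```

```text
[0.56199841 0.14408524 0.22538623] [-0.43303282 -0.02931539  0.10648541] [0.00959483 0.02046115 0.01544   ] 59.95799949280031 119.18074962944556 [ 3.34916701e+00  2.65782346e+01  8.84713138e+01  1.40931115e-03
  6.49830538e+01 -1.15832183e+02]
```

View pics/w12.png

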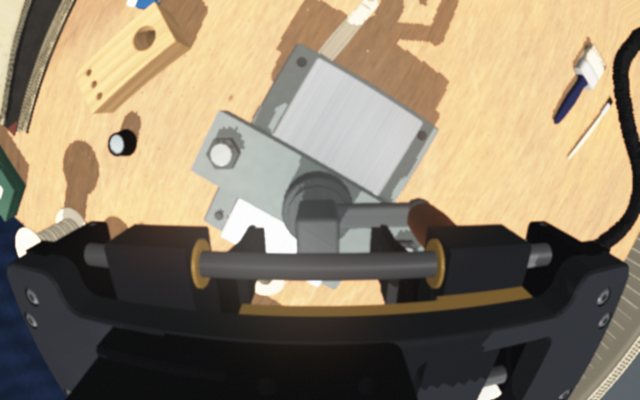

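>>> {"api": "play_rows", "payload": {
  "rows": [
    [[0.015,0,0,0,0,0,0.06],[0.03,0,0,0,0,0,0.06],[0.039,0,0,0,0,0,0.06],[0.039,0,0,0,0,0,0.03],[0.039,0,0,0,0,0,0.0],[0.039,0,0,0,0,0,0.0],[0.039,0,0,0,0,0,0.0],[0.039,0,0,0,0,0,0.0],[0.039,0,0,0,0,0,0.0],[0.039,0,0,0,0,0,0.0]]
  ]
}}

```text
time_s: 21.45
position: [0.5625, 0.1441, 0.1873]
tcp_rot: [[0.001, -0.873, -0.488], [0.0, -0.488, 0.873], [-1.0, -0.001, -0.0]]
force: [-0.1, 0.1, 2.4]
opening: 0.294
```

Run:
```python
from h import *
s=read_state();print(s["position"],s["force"],s["moment"],s["opening"]*87,np.degrees(np.arctan2(*s["tcp_rot"][1::-1,2])),s["joint_positions"])
```

```text
[0.56245207 0.14413577 0.18728901] [-0.08509689  0.14296412  2.36287963] [0.08386243 0.11937928 0.01417228] 25.601541803879105 119.19648354449659 [ 3.35287899e+00  2.92483181e+01  9.07154878e+01 -1.33741926e-03
  5.99861735e+01 -1.15842945e+02]
```

>>> {"api": "play_rows", "payload": {
  "rows": [
    [[0,0,0,6,0,0,0.0],[0,0,0,14,0,0,0.0],[0,0,0,22,0,0,0.0],[0,0,0,30,0,0,0.0],[0,0,0,38,0,0,0.0],[0,0,0,46,0,0,0.0],[0,0,0,54,0,0,0.0],[0,0,0,62,0,0,0.0],[0,0,0,70,0,0,0.0],[0,0,0,78,0,0,0.0],[0,0,0,85,0,0,0.0],[0,0,0,90,0,0,0.0]]
  ]
}}

```text
time_s: 22.65
position: [0.5623, 0.1436, 0.1873]
tcp_rot: [[0.0, -0.486, 0.874], [-0.001, 0.874, 0.486], [-1.0, -0.001, -0.0]]
force: [-0.1, -0.8, 2.6]
opening: 0.3
```

```bash
cat > look.py <<'E'
import sys
from h import *
from trk import *
n=sys.argv[1]
s=read_state();print(s["position"],s["force"],s["moment"],s["opening"]*87,np.degrees(np.arctan2(*s["tcp_rot"][1::-1,2])),s["joint_positions"][5],s["time_s"])
c=capture("side"); cv2.imwrite(f"pics/raw{n}.png",c["pixels"][:,:,::-1]);cv2.imwrite(f"pics/s{n}.png",cv2.resize(c["pixels"][120:260,220:380,::-1],None,fx=4,fy=4,interpolation=cv2.INTER_CUBIC))
allsh(["pics/s7.png",f"pics/s{n}.png"])
E
python3 look.py 13
```

```text
[0.56228874 0.14359416 0.1872778 ] [-0.08956407 -0.84852651  2.57718204] [-0.32130766  0.12638906  0.31191901] 26.059441911561194 29.046997933662084 -25.65682850875319 22.65
pics/s7.png platenL (np.float32(-0.0), 1.0, 0) platenR (np.float32(-0.0), 1.0, 0) corner (np.float32(0.02), 1.0, 0) ring (np.float32(0.0), 1.0, 0) fixed (np.float32(0.0), 1.0, 0)
pics/s13.png platenL (np.float32(3.07), 0.96, -3) platenR (np.float32(2.64), 0.986, 3) corner (np.float32(2.67), 0.972, 0) ring (np.float32(2.76), 0.95, 0) fixed (np.float32(-0.01), 0.994, 0)
```

View pics/s13.png

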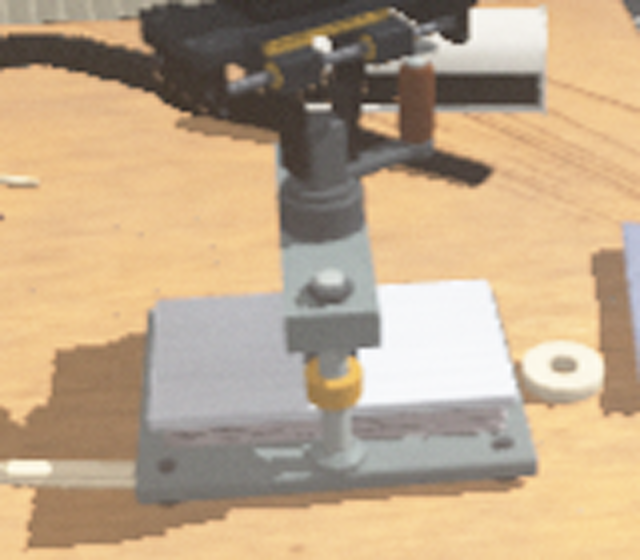

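>>> {"api": "play_rows", "payload": {
  "rows": [
    [[0,0,0,6,0,0,0.0],[0,0,0,14,0,0,0.0],[0,0,0,22,0,0,0.0],[0,0,0,30,0,0,0.0],[0,0,0,38,0,0,0.0],[0,0,0,46,0,0,0.0],[0,0,0,54,0,0,0.0],[0,0,0,62,0,0,0.0],[0,0,0,70,0,0,0.0],[0,0,0,78,0,0,0.0],[0,0,0,85,0,0,0.0],[0,0,0,90,0,0,0.0]]
  ]
}}

```text
time_s: 23.9
position: [0.5617, 0.1437, 0.1873]
tcp_rot: [[-0.001, 0.873, 0.487], [-0.001, 0.487, -0.873], [-1.0, -0.001, 0.001]]
force: [-1.4, -0.7, 3.3]
opening: 0.301
```

```bash
python3 look.py 14
```

```text
[0.56170943 0.14369687 0.18727978] [-1.37200631 -0.66907324  3.28953188] [-0.23769775  0.50100369  0.45382373] 26.14845622190779 -60.85145879908472 64.23892463103043 23.9
pics/s7.png platenL (np.float32(-0.0), 1.0, 0) platenR (np.float32(-0.0), 1.0, 0) corner (np.float32(0.02), 1.0, 0) ring (np.float32(0.0), 1.0, 0) fixed (np.float32(0.0), 1.0, 0)
pics/s14.png platenL (np.float32(3.08), 0.962, -3) platenR (np.float32(2.65), 0.987, 3) corner (np.float32(2.67), 0.972, 0) ring (np.float32(3.55), 0.909, 1) fixed (np.float32(-0.01), 0.994, 0)
```

View pics/s14.png

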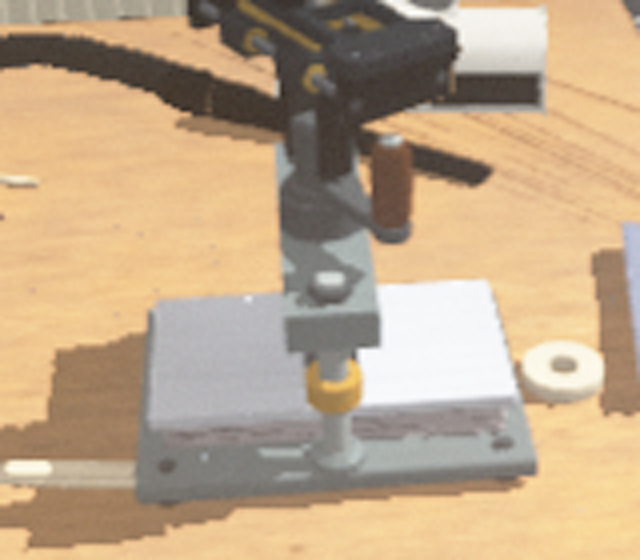

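>>> {"api": "play_rows", "payload": {
  "rows": [
    [[0,0,0,6,0,0,0.0],[0,0,0,13,0,0,0.0],[0,0,0,20,0,0,0.0],[0,0,0,27,0,0,0.0],[0,0,0,34,0,0,0.0],[0,0,0,41,0,0,0.0],[0,0,0,48,0,0,0.0],[0,0,0,55,0,0,0.0],[0,0,0,62,0,0,0.0],[0,0,0,69,0,0,0.0],[0,0,0,75,0,0,0.0],[0,0,0,79,0,0,0.0]]
  ]
}}

```text
time_s: 25.15
position: [0.5618, 0.1442, 0.1873]
tcp_rot: [[-0.001, 0.646, -0.763], [-0.0, -0.763, -0.646], [-1.0, -0.0, 0.001]]
force: [-2.1, -0.4, 5.1]
opening: 0.299
```

```bash
python3 look.py 15
python3 - <<'E'
from h import *
c=capture("wrist"); cv2.imwrite("pics/w15.png",c["pixels"][:,:,::-1])
E
```

```text
[0.5617732  0.14421383 0.18727286] [-2.13500539 -0.3640902   5.14834701] [0.01203323 0.52509538 0.41381804] 26.02945135037157 -139.74469186766393 143.12263892179183 25.15
pics/s7.png platenL (np.float32(-0.0), 1.0, 0) platenR (np.float32(-0.0), 1.0, 0) corner (np.float32(0.02), 1.0, 0) ring (np.float32(0.0), 1.0, 0) fixed (np.float32(0.0), 1.0, 0)
pics/s15.png platenL (np.float32(3.1), 0.963, -3) platenR (np.float32(2.68), 0.987, 2) corner (np.float32(2.67), 0.97, 0) ring (np.float32(4.34), 0.855, 1) fixed (np.float32(-0.01), 0.994, 0)
```

View pics/s15.png

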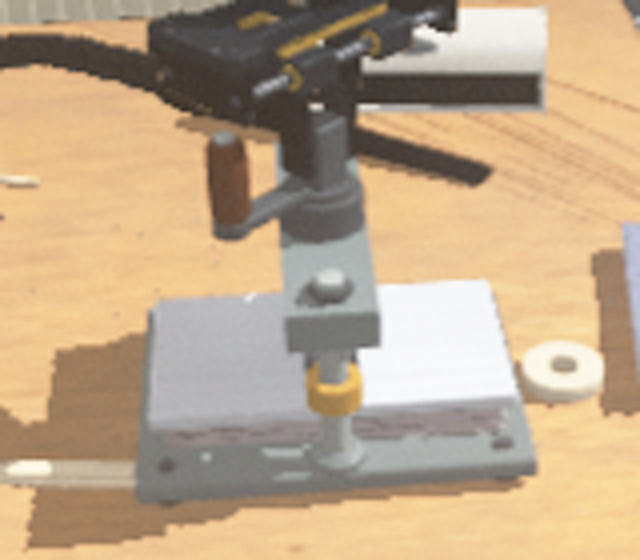

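View pics/w15.png

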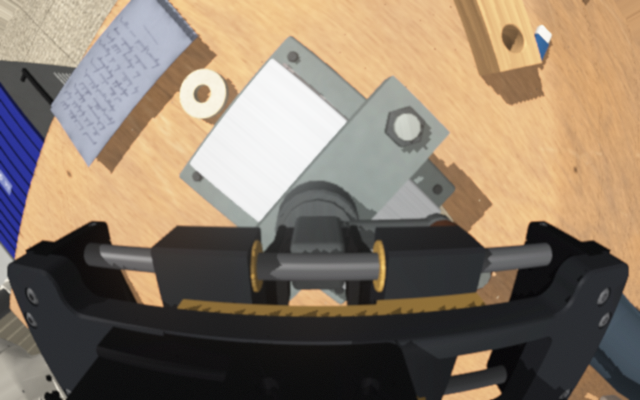

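>>> {"api": "play_rows", "payload": {
  "rows": [
    [[0,0,0,0,0,0,0.06],[0,0,0,0,0,0,0.06],[0,0,0,0,0,0,0.06],[0,0,0,0,0,0,0.06],[0,0,0,0,0,0,0.06],[-0.01,0,0,0,0,0,0.06],[-0.03,0,0,0,0,0,0.06],[-0.06,0,0,0,0,0,0.06],[-0.09,0,0,0,0,0,0.06],[-0.1,0,0,0,0,0,0.06],[-0.1,0,0,0,0,0,0.06]]
  ]
}}

```text
time_s: 26.35
position: [0.5633, 0.1442, 0.2888]
tcp_rot: [[0.005, 0.645, -0.764], [0.0, -0.764, -0.645], [-1.0, 0.003, -0.004]]
force: [-0.5, 0.3, -0.7]
opening: 0.69
```

```bash
python3 look.py 16
python3 - <<'E'
from h import *
import pickle
c=capture("wrist"); cv2.imwrite("pics/w16.png",c["pixels"][:,:,::-1])
c=capture("top"); cv2.imwrite("pics/t16.png",cv2.resize(c["pixels"][120:280,190:440,::-1],None,fx=3,fy=3,interpolation=cv2.INTER_CUBIC))
E
```

```text
[0.56329349 0.14420549 0.28884569] [-0.50851988  0.2734156  -0.68723036] [ 0.00955072  0.18601235 -0.02293941] 60.067506886543384 -139.80342077649536 143.15636631506538 26.35
pics/s7.png platenL (np.float32(-0.0), 1.0, 0) platenR (np.float32(-0.0), 1.0, 0) corner (np.float32(0.02), 1.0, 0) ring (np.float32(0.0), 1.0, 0) fixed (np.float32(0.0), 1.0, 0)
pics/s16.png platenL (np.float32(3.09), 0.965, -3) platenR (np.float32(2.77), 0.986, -3) corner (np.float32(2.7), 0.971, 0) ring (np.float32(4.34), 0.858, 1) fixed (np.float32(-0.02), 0.994, 0)
```

View pics/s16.png

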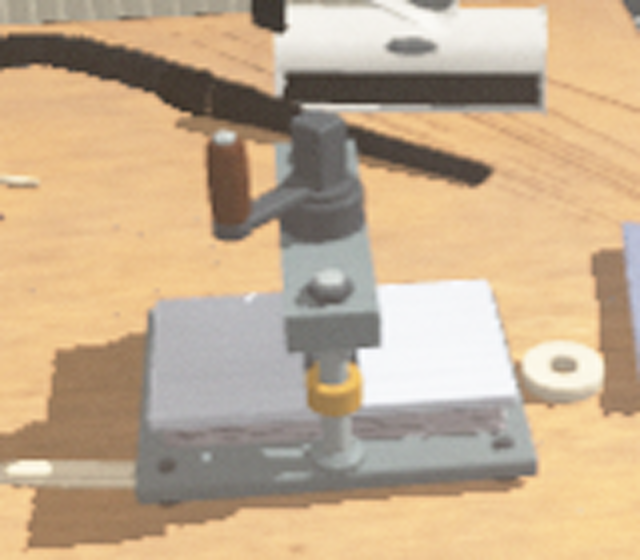

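View pics/w16.png

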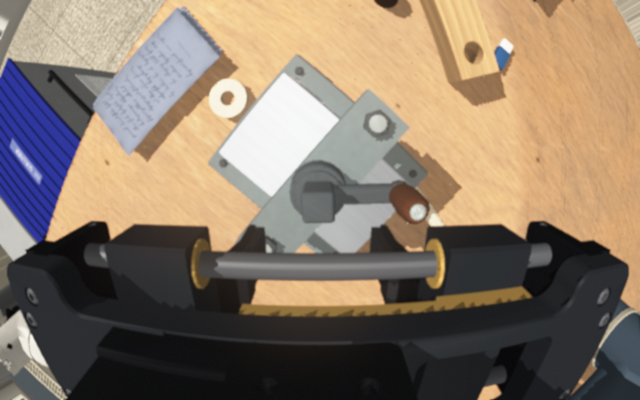

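View pics/t16.png

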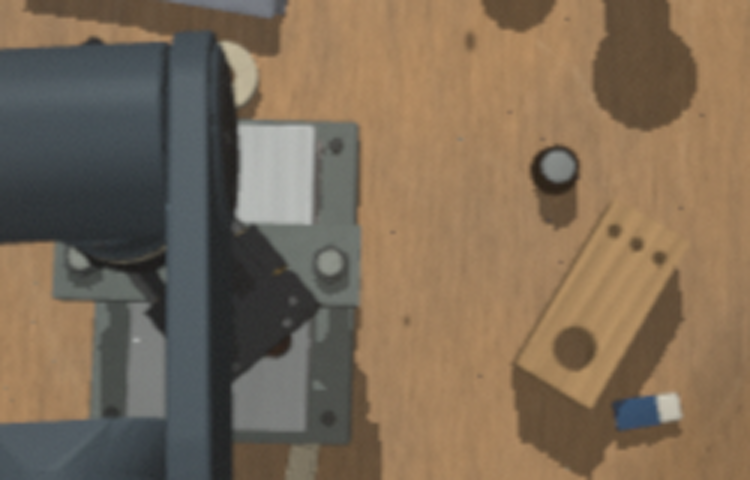

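```bash
python3 -c "
from rig import *
print(hand_in())"
```

```text
the job is handed in; nothing more can be done
None
```

The press is closed on the packet. The crank sits in its socket with the shoulder on the collar, and the job was handed in at about 26.5 s of the 72 s allowed.

- **Seating:** I read the socket's angle from the wrist camera (about -6°) and set the crank to match before lowering it. It dropped home without any searching turns, and the shoulder met the collar at z = 0.171 m. The most push I used was about 11 N.
- **Winding:** I turned the crank clockwise 494° by the hub, with one regrip on the way. In the side camera the platen stopped moving at 325° or a little before, which is 8.5 to 9 mm of travel. From there I wound about 175° further.
- **Squeeze:** The nut bar's total travel is 13.7 mm. Together with the side-view shifts of the bar and platen, that puts the springs at about 5 mm, give or take 0.5 mm. The turning moment rose from about 0.3 to between 0.41 and 0.45 N m. That agrees, but it is too noisy to settle the figure.
- **Last look:** The gripper was open, 100 mm above the crank, and read no contact force. The crank was still seated, and the bar and platen had not sprung back. The packet, loupe and eraser looked unmoved. The tape roll was partly hidden in the final top view but looked unmoved from the side.

One check was off: the triangulated heights of the hub top and the collar came out 4 to 7 mm below the given sizes. I used the stated heights there, and contact at seating bore them out.

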